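Fetch the paste pot from the back of the bottle rack

ROBOT

A 7-joint arm with a two-finger parallel gripper is mounted at the origin on a cart in front of the work surface, level with it; the furniture and walls round the work are solid. World frame = base frame: x ahead of the robot, y to its left, z up, the work surface at z = 0. Lengths are in m, angles in degrees, forces in N, time in s.
With the tool pointing down it reaches from about 0.4 to 0.85 m from the base axis. Payload 10.4 kg.
Tool frame: the origin (TCP) lies midway between the tips of the shut fingers; the grasp point (between the pads) lies 19 mm behind it; z points along the fingers, y is the line along which they close (so a half turn about z gives the same grasp; the last joint's range is limited). The gripper opens to 85 mm and grips with 20 to 120 N. Pads are 22 mm wide; open, the fingers measure 114 mm over their backs; the gripper's body (76 mm by 85 mm) begins 54 mm behind the grasp point. The pads swing forward as they close: fully open they stand 13 mm farther back than shut.
Start: joints at [75.138, 19.034, -3.707, 83.658, 1.238, 77.344, -5.071], TCP at [0.147, -0.608, 0.231] pointing down, gripper open.
Joint ranges: [-148.97, 148.97], [-28.65, 121.19], [-84.17, 76.75], [9.2, 138.47], [-72.65, 252.65], [3.7, 117.97], [-149.18, 149.18]. Speed limits (degrees/s): [127.2, 127.2, 159.86, 159.86, 180, 180, 180].

INTERFACE

Orientations are given as [roll, pitch, yaw] about the fixed x, y, z axes, in that order (R = Rz(yaw) Ry(pitch) Rx(roll)).
In Python, from plant import bot gives the robot as it stands.
- The arm moves only by the tool play_rows, never from a script. Its argument "series" is one flat list of numbers, 5 for each row, row after row: the opening, from 0 (shut) to 1 (fully open), then the shift along the world's x, y, z each as a share of 100 mm, from -1 to 1, then the turn about the world's z as a share of 180 degrees, from -1 to 1. A call has 1 to 12 rows; each row is the pose to reach, as a shift and turn from the pose commanded when the call began, turning the shorter way round; what a row does not reach only later rows make up. A row lasts 1/10 s, in which the tool goes at most 50 mm and 8.59 degrees, less where a joint would pass 70% of its speed; a pose out of reach is approached as far as the arm can. A call with a number of a shift or a turn outside -1 to 1 is refused whole. A call with a gripper value outside its range is refused whole. The fingers move at their own pace and stop on an object; the grip force is fixed at half the most. Time passes only in rows, so rows that repeat a pose let the fingers close. It gives the time, the measured TCP pose, the force, the opening and the grip force at its end, in the units of the state.
- bot.get_obs(): the state, without advancing time (a new reading comes with each control period).
- bot.read_camera(name): name is "scene" or "top"; returns a dict with "pixels" (480x640x3 uint8, blue, green, red), "fx", "fy", "cx", "cy" (pixels), "dist" ([k1, k2, p1, p2, k3] as OpenCV has them; the pictures are not rectified), "R" (3x3) and "t" (3): a world point X has camera coordinates R X + t. Camera axes: x right, y down, z forward; pixel columns grow to the right and rows downward; lengths in m; the calibration is good to about 2 mm. A picture is of the moment at which its call begins. There is no depth.
- bot.finish_job(): hands the job in; it is judged then, once.
The state is a dict: "time_s": time; "qpos": joint angles; "joint_velocities": joint speeds; "tau": joint torques, N m; "eef_pos": TCP position; "ee_rot": TCP orientation; "contact_force": force on the tool from outside, world axes, zero at the start; "ft_torque": the same for the moment, N m; "opening": opening from 0.0 (shut) to 1.0 (fully open); "gripper_force": force on a finger pad.
Only numpy, scipy, OpenCV 4.12 (cv2) and the standard library are available. Lean on these libraries where they do the work, as an engineer would, in place of code of your own. Each camera call takes 0.05 s, during which the arm holds its last target. There are 200 camera calls.

TASK

Fetch me the pot with the red lid from the back of the bottle rack and stand it in the white saucer: the three tall bottles crowd it, so first stand all three upright on the steel drip tray, and only then take the pot out. When the pot stands in the saucer, put each bottle back in the very well of the rack that it came from, upright and right down. Leave the pot with the blue lid where it is.

Things in the scene. Friction and masses are not known exactly. Their poses are not given: they have to be found in the camera images.
- red_pot: short round screw-top pot, white with a ribbed red lid, 120 g: body 53 mm across and 22 mm high, over it the lid, 56 mm across from 24 to 44 mm above the underside (grip it by the lid; 44 mm high in all). Origin: centre of its underside; z is up. At the start it stands in the middle well of the rack's back row, with a tall bottle to its left, to its right and in front of it.
- blue_pot: the same kind of pot with a blue lid, a bystander: it stands in the right-hand well of the rack's front row (the corner towards local -x, -y) and stays there. Origin: centre of its underside.
- spray_bottle: clear spray bottle with a black pump top, 150 g: 132 mm high, body 54 mm across with sloping shoulders; the black pump head, 20 mm across, from 108 to 132 mm above the underside, is fixed and is the place to grip it from above (the body lies too deep under it for most grippers). Origin: centre of its underside; z is up. Stands in one of the three wells next to the red pot.
- amber_bottle: amber glass bottle with a pale label and a black ribbed cap, 160 g: 110 mm high, body 50 mm across up to 77 mm above the underside. Origin: centre of its underside; z is up. Stands in one of the three wells next to the red pot.
- white_bottle: white plastic bottle with a green band and a green cap, 140 g: 112 mm high, body 50 mm across up to 79 mm above the underside. Origin: centre of its underside; z is up. Stands in one of the three wells next to the red pot.
- rack: fixed plywood rack, 166 (x) by 236 (y) mm, 35 mm high. Origin: centre of its underside; local -x is its front (robot side), +y its left. Six round wells, 67 mm across, upright walls: rows at x = -36 (front) and +36 mm (back), each at y = -72, 0, +72 mm; mouths 28 mm, floor 9 mm above the table. Red pot: back middle. Bottles: back left, back right, front middle. Front left: empty.
- drip_tray: fixed shallow pressed-steel tray, 190 (x) by 280 (y) mm with a rolled rim 19 mm high; flat floor 182 by 272 mm inside, 4 mm above the table. Origin: centre of its underside; local x along its short side, y along its long side.
- saucer: fixed round white ceramic saucer, 100 mm across, rim 12 mm high, flat floor 86 mm across and 5 mm above the table. Origin: centre of its underside.
Not all that is in view belongs to the job. What is shaped like the white_bottle but pink is not meant. What is shaped like the spray_bottle but pink is not meant.

How it is judged (in metres and radians):
On the way, in this order (a step that is already met when the one before it is completed fails the run):
1. all three bottles stand upright and released on the drip tray, the red pot still in its well (x of spray_bottle in the frame of drip_tray between -0.075 and 0.075 m and y of spray_bottle in the frame of drip_tray between -0.12 and 0.12 m and z of each of spray_bottle, amber_bottle, white_bottle in the frame of drip_tray below 0.008 m and angle between each of spray_bottle, amber_bottle, white_bottle's own z axis and vertical below 0.12 rad and linear speed of each of spray_bottle, amber_bottle, white_bottle below 0.03 m/s and x of amber_bottle in the frame of drip_tray between -0.075 and 0.075 m and y of amber_bottle in the frame of drip_tray between -0.12 and 0.12 m and x of white_bottle in the frame of drip_tray between -0.075 and 0.075 m and y of white_bottle in the frame of drip_tray between -0.12 and 0.12 m and contact force between the fingers and spray_bottle below 0.1 N and contact force between the fingers and amber_bottle below 0.1 N and contact force between the fingers and white_bottle below 0.1 N and distance of red_pot from where it was at the start of the episode below 0.02 m), for 0.2 s.
2. the red pot stands upright and released in the saucer, all three bottles still on the tray (horizontal distance between red_pot and saucer below 0.015 m and z of red_pot in the frame of saucer below 0.009 m and angle between each of red_pot, spray_bottle, amber_bottle, white_bottle's own z axis and vertical below 0.12 rad and linear speed of each of red_pot, spray_bottle, amber_bottle, white_bottle below 0.03 m/s and contact force between the fingers and spray_bottle below 0.1 N and contact force between the fingers and amber_bottle below 0.1 N and contact force between the fingers and white_bottle below 0.1 N and contact force between the fingers and red_pot below 0.1 N and x of spray_bottle in the frame of drip_tray between -0.075 and 0.075 m and y of spray_bottle in the frame of drip_tray between -0.12 and 0.12 m and z of each of spray_bottle, amber_bottle, white_bottle in the frame of drip_tray below 0.008 m and x of amber_bottle in the frame of drip_tray between -0.075 and 0.075 m and y of amber_bottle in the frame of drip_tray between -0.12 and 0.12 m and x of white_bottle in the frame of drip_tray between -0.075 and 0.075 m and y of white_bottle in the frame of drip_tray between -0.12 and 0.12 m), for 0.2 s.
At the end, for the whole second after the job is handed in: The red-lidded pot stands upright in the saucer (centres within 15 mm), each bottle stands upright (within 0.12 rad) on the floor of the well it came from (within 16 mm of its start), the blue-lidded pot is within 15 mm of its start, and all are released and at rest (horizontal distance between red_pot and saucer below 0.015 m and z of red_pot in the frame of saucer below 0.009 m and angle between each of red_pot, spray_bottle, amber_bottle, white_bottle's own z axis and vertical below 0.12 rad and linear speed of each of red_pot, spray_bottle, amber_bottle, white_bottle below 0.03 m/s and distance of each of spray_bottle, amber_bottle, white_bottle from where it was at the start of the episode below 0.016 m and distance of blue_pot from where it was at the start of the episode below 0.015 m and contact force between the fingers and spray_bottle below 0.1 N and contact force between the fingers and amber_bottle below 0.1 N and contact force between the fingers and white_bottle below 0.1 N and contact force between the fingers and red_pot below 0.1 N); the robot touches nothing.
It fails at once if the blue-lidded pot is taken out of its place or knocked over (distance of blue_pot from where it was at the start of the episode above 0.02 m or angle between blue_pot's own z axis and vertical above 0.3 rad).
It fails at once if a bottle or the red pot is knocked over (angle between any of spray_bottle, amber_bottle, white_bottle, red_pot's own z axis and vertical above 0.8 rad).
It also fails if it takes over 131 s, if anything falls off the work surface, if the arm or the gripper's body presses on something with over 40 N, if the wrist force passes 120 N, or if a joint passes its speed limit or range.

## Working session

There is one attempt and no reset: what is moved stays moved. The work goes in short steps, Python scripts to look and compute and a tool call to move; the robot and the scene stay as the last step left them, time stands still between calls to the robot, and variables do not carry over. Pictures are saved under pics/ and viewed, at most 14 in all, crops included, and the job is handed in when it is done.

Besides the shell and the picture viewer there is one more tool, called after "Emit:" as name(argument=value, ...) on one line, values as JSON. play_rows: Moves the arm, as the interface text tells. Shift numbers are shares of 100 mm and turn numbers shares of 180 degrees, none past 1 either way. Its arguments: {"type":"object","properties":{"series":{"type":"array"}},"required":["series"]}

```bash
mkdir -p pics; ls; cat > h.py <<'E'
import numpy as np, cv2, json
from plant import bot
def cam(n):
    c=bot.read_camera(n); c['K']=np.array([[c['fx'],0,c['cx']],[0,c['fy'],c['cy']],[0,0,1.]])
    c['R']=np.array(c['R']);c['t']=np.array(c['t']);c['dist']=np.array(c['dist'],float);return c
def ray(c,p,z):
    u=cv2.undistortPoints(np.array([[p]],float),c['K'],c['dist'])[0,0]
    o=-c['R'].T@c['t'];d=c['R'].T@np.array([u[0],u[1],1.])
    return o+d*(z-o[2])/d[2]
def proj(c,X):
    return cv2.projectPoints(np.array(X,float).reshape(-1,3),cv2.Rodrigues(c['R'])[0],c['t'],c['K'],c['dist'])[0].reshape(-1,2)
E
python3 - <<'E'
from h import *
for n in('scene','top'):
    c=cam(n);cv2.imwrite(f'pics/{n}0.png',c['pixels']);print(n,-c['R'].T@c['t'],c['fx'],c['R'][2])
print(bot.get_obs())
E
```

```text
pics
scene [-0.91245781 -0.48412596  1.62534513] 593.0666764532558 [ 0.62257134  0.29516239 -0.72476485]
top [-0.05331516  0.20481405  1.73577858] 535.5286167078096 [ 0.27551106 -0.03193579 -0.96076728]
{'time_s': 0.1, 'qpos': array([75.1375108 , 19.06860226, -3.7051033 , 83.70035209,  1.23664889,
       77.34411955, -5.07233119]), 'joint_velocities': array([-0.06908171, -0.13948945,  0.03955082, -0.07847481, -0.00251197,
        0.02603677,  0.0793779 ]), 'tau': array([ 2.07585603e-03, -6.26743698e+01,  5.00384043e-02, -3.92429101e+01,
        1.63680129e-02,  6.92874353e-03, -6.10228881e-06]), 'eef_pos': array([ 0.14652443, -0.60723743,  0.23059971]), 'ee_rot': array([-1.79926778e+02,  3.03284976e-03,  1.35650055e+01]), 'contact_force': array([-0.1806306 , -0.73323526,  0.25225308]), 'ft_torque': array([-0.02149282,  0.03754863,  0.00173773]), 'gripper_force': 0.0, 'opening': 0.998499879722326}
```

View pics/scene0.png

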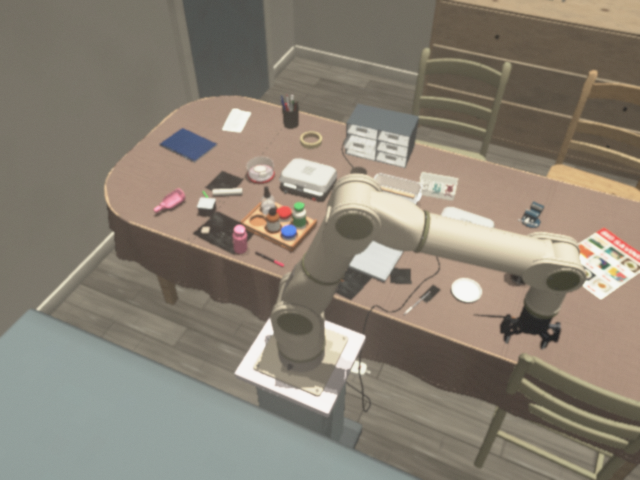

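View pics/top0.png

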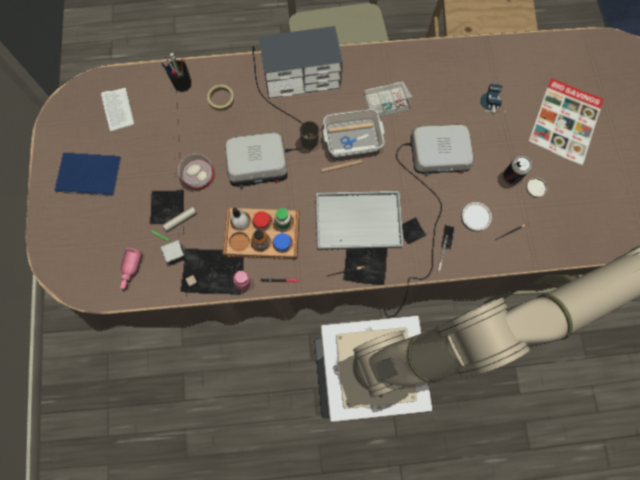

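Top view: rack around (262,232) with red lid (262,220), blue lid (283,242), spray bottle (240,217), white/green bottle (283,218) and amber bottle (261,239). The tray is at (358,220). The saucer is at (477,216), and the smaller white disc at (537,187) isn't it. The pink bottles at (242,281) and (130,265) aren't meant. I'll confirm with an enlarged crop and measure.

```bash
python3 - <<'E'
from h import *
t=cam('top');s=cam('scene')
a=cv2.resize(t['pixels'][190:300,215:325],(600,600),interpolation=cv2.INTER_CUBIC)
cv2.imwrite('pics/crop1.png',a)
def masks(c,box):
    x0,y0,x1,y1=box; im=c['pixels'];h=cv2.cvtColor(im,cv2.COLOR_BGR2HSV)
    m0=np.zeros(h.shape[:2],np.uint8);m0[y0:y1,x0:x1]=255
    rng={'red':[((0,170,90),(6,255,255)),((172,170,90),(180,255,255))],'blue':[((105,150,80),(125,255,255))],'green':[((45,100,40),(85,255,255))],'dark':[((0,0,0),(180,255,48))]}
    for k,rs in rng.items():
        m=sum(cv2.inRange(h,*r) for r in rs)&m0
        n,l,st,ce=cv2.connectedComponentsWithStats(m)
        for i in range(1,n):
            if st[i,4]>12:
                z={'red':.053,'blue':.053,'green':.121,'dark':.119}[k]
                print(k,ce[i].round(1),st[i].tolist(),ray(c,ce[i],z).round(4)[:2])
print('top');masks(t,(222,203,302,262));print('scene');masks(s,(240,180,320,250))
def quad(c,m,zs,name):
    cs,_=cv2.findContours(m,cv2.RETR_EXTERNAL,cv2.CHAIN_APPROX_NONE);k=max(cs,key=cv2.contourArea)
    b=cv2.boxPoints(cv2.minAreaRect(k));P=np.array([ray(c,p,zs)[:2] for p in b])
    print(name,cv2.contourArea(k),b.round(1).tolist(),'ctr',P.mean(0).round(4),'sides',np.linalg.norm(P-np.roll(P,1,0),axis=1).round(3),P.round(3).tolist())
h=cv2.cvtColor(t['pixels'],cv2.COLOR_BGR2HSV)
print('pix tray',h[220,358],h[215,477],h[246,228],h[230,310],h[187,537])
m=np.zeros(h.shape[:2],np.uint8);m[180:260,308:410]=cv2.inRange(h,(0,0,95),(180,70,255))[180:260,308:410]
quad(t,cv2.morphologyEx(m,cv2.MORPH_CLOSE,np.ones((5,5))),.019,'tray')
m[:]=0;m[200:265,218:305]=cv2.inRange(h,(8,100,110),(22,255,255))[200:265,218:305]
quad(t,cv2.morphologyEx(m,cv2.MORPH_CLOSE,np.ones((5,5))),.035,'rack')
m[:]=0;m[195:240,455:500]=cv2.inRange(h,(0,0,140),(180,60,255))[195:240,455:500]
cs,_=cv2.findContours(m,0,1);k=max(cs,key=cv2.contourArea);e=cv2.fitEllipse(k);print('saucer',e,ray(t,e[0],.012))
E
```

```text
top
red [261.2 219.2] [254, 212, 16, 15, 198] [0.5071 0.3238]
blue [281.6 241.6] [274, 234, 16, 16, 194] [0.4241 0.2627]
green [281.5 213.7] [277, 209, 10, 11, 93] [0.4967 0.2534]
green [283.4 226.3] [279, 225, 9, 3, 14] [0.4544 0.251 ]
dark [235.9 213.1] [234, 210, 5, 7, 28] [0.5133 0.398 ]
dark [257.6 235.2] [256, 232, 6, 7, 20] [0.4337 0.334 ]
dark [231.1 259.1] [222, 255, 21, 7, 97] [0.3642 0.4215]
scene
green [298.6 205.8] [295, 203, 8, 6, 39] [0.497  0.2517]
pix tray [ 41  11 188] [ 50   3 221] [ 15 109 196] [ 14  67 126] [ 32  17 219]
tray 7292.0 [[308.0, 180.0], [409.0, 180.0], [409.0, 259.0], [308.0, 259.0]] ctr [ 0.4891 -0.0008] sides [0.28  0.349 0.281 0.334] [[0.645, 0.156], [0.612, -0.191], [0.334, -0.15], [0.366, 0.182]]
rack 2280.0 [[222.6999969482422, 256.5], [224.1999969482422, 206.89999389648438], [298.70001220703125, 209.0], [297.29998779296875, 258.6000061035156]] ctr [0.4675 0.33  ] sides [0.244 0.172 0.251 0.171] [[0.397, 0.459], [0.569, 0.446], [0.537, 0.197], [0.367, 0.217]]
saucer ((476.8173522949219, 215.3280029296875), (27.29823875427246, 30.920507431030273), 123.31326293945312) [ 0.46458685 -0.40541952  0.012     ]
```

View pics/crop1.png

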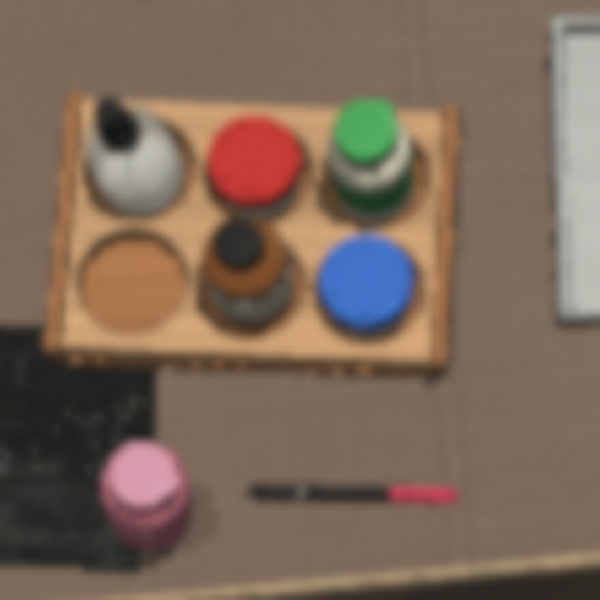

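Crop: the layout is clear. Spray bottle back left (135,160), red lid back middle (255,160), white/green bottle back right (370,160), amber bottle front middle (245,280), blue lid front right (365,285), empty well front left (132,282). The pink bottle (145,490) is outside the rack. The measured well positions fit a 72 mm grid at yaw of about -7°. Next I need better fixes on the tray and saucer.

```bash
python3 - <<'E'
from h import *
t=cam('top');h=cv2.cvtColor(t['pixels'],cv2.COLOR_BGR2HSV)
def big(box,lo,hi):
    x0,y0,x1,y1=box;m=np.zeros(h.shape[:2],np.uint8);m[y0:y1,x0:x1]=cv2.inRange(h,lo,hi)[y0:y1,x0:x1]
    m=cv2.morphologyEx(m,cv2.MORPH_CLOSE,np.ones((3,3)));cs,_=cv2.findContours(m,0,1);return max(cs,key=cv2.contourArea)
k=big((308,184,404,252),(0,0,120),(180,45,255))
W=np.array([ray(t,p[0],.019)[:2] for p in k],np.float32)
print('tray',cv2.boundingRect(k),cv2.minAreaRect(W))
for v in(120,140,170):
    k=big((455,195,500,240),(0,0,v),(180,45,255));W=np.array([ray(t,p[0],.012)[:2] for p in k],np.float32)
    print('saucer',v,cv2.boundingRect(k),cv2.minEnclosingCircle(W),W.min(0),W.max(0))
E
```

```text
tray (316, 190, 88, 58) ((0.49025148153305054, -0.001955687999725342), (0.2898133397102356, 0.19939547777175903), 85.6092529296875)
saucer 120 (462, 202, 30, 29) ((0.4633670747280121, -0.40453028678894043), 0.05298876762390137) [ 0.4112602  -0.45582175] [ 0.514117   -0.35291016]
saucer 140 (462, 202, 30, 28) ((0.46371543407440186, -0.40467461943626404), 0.052620887756347656) [ 0.41409856 -0.45582175] [ 0.514117   -0.35353363]
saucer 170 (463, 203, 29, 27) ((0.46345067024230957, -0.40447890758514404), 0.04971853643655777) [ 0.41573465 -0.45309114] [ 0.5101931  -0.35633153]
```

Emit:
play_rows(series=[1,0.6,1,0,0.15,1,0.6,1,0,0.15,1,0.6,1,0,0.15,1,0.6,1,0,0.15])

```text
time_s: 0.65
eef_pos: [0.2089, -0.5055, 0.2318]
ee_rot: [180.0, -0.0, 41.1]
contact_force: [0.2, -0.4, 0.2]
opening: 1.001
gripper_force: 0.0
```

Emit:
play_rows(series=[1,0.8,1,0,0.15,1,0.8,1,0,0.15,1,0.8,1,0,0.15,1,0.8,1,0,0.15])

```text
time_s: 1.05
eef_pos: [0.2893, -0.4053, 0.2317]
ee_rot: [179.9, -0.0, 68.0]
contact_force: [0.6, 0.1, -0.1]
opening: 1.001
gripper_force: 0.0
```

Emit:
play_rows(series=[1,0.5,1,0,0.083,1,0.5,1,0,0.083,1,0.5,1,0,0.083,1,0.5,1,0,0.083])

```text
time_s: 1.45
eef_pos: [0.3372, -0.3073, 0.2317]
ee_rot: [180.0, 0.0, 82.4]
contact_force: [-0.2, -1.1, 0.3]
opening: 1.0
gripper_force: 0.0
```

Emit:
play_rows(series=[1,0.4,1,0,0,1,0.4,1,0,0,1,0.4,1,0,0,1,0.4,1,0,0])

```text
time_s: 1.85
eef_pos: [0.3768, -0.2084, 0.2316]
ee_rot: [180.0, 0.0, 82.4]
contact_force: [-0.2, -1.1, 0.1]
opening: 0.999
gripper_force: 0.0
```

Emit:
play_rows(series=[1,0.4,1,0,0,1,0.4,1,0,0,1,0.4,1,0,0,1,0.4,1,0,0])

```text
time_s: 2.25
eef_pos: [0.4169, -0.1088, 0.2314]
ee_rot: [180.0, -0.0, 82.4]
contact_force: [-0.6, -0.2, -0.7]
opening: 0.998
gripper_force: 0.0
```

Emit:
play_rows(series=[1,0.4,1,0,0,1,0.4,1,0,0,1,0.4,1,0,0,1,0.4,1,0,0])

```text
time_s: 2.65
eef_pos: [0.457, -0.0091, 0.2311]
ee_rot: [-180.0, -0.0, 82.4]
contact_force: [0.2, -0.8, -0.4]
opening: 1.0
gripper_force: 0.0
```

Emit:
play_rows(series=[1,0.3,1,0,0,1,0.3,1,0,0,1,0.3,1,0,0,1,0.3,1,0,0])

```text
time_s: 3.05
eef_pos: [0.487, 0.0904, 0.2307]
ee_rot: [-179.9, 0.0, 82.4]
contact_force: [0.2, -1.1, 0.2]
opening: 0.995
gripper_force: 0.0
```

Emit:
play_rows(series=[1,0.1,1,0,0,1,0.1,1,0,0,1,0.1,1,0,0,1,0.1,1,0,0])

```text
time_s: 3.45
eef_pos: [0.4972, 0.1902, 0.2306]
ee_rot: [-179.9, 0.1, 82.4]
contact_force: [-1.1, -1.1, -0.1]
opening: 1.003
gripper_force: 0.0
```

Emit:
play_rows(series=[1,0,0.63,0,0,1,0,0.63,0,0,1,0,0.63,-0.4,0,1,0,0.63,-0.9,0,1,0,0.63,-0.9,0])

```text
time_s: 3.95
eef_pos: [0.4952, 0.2492, 0.1356]
ee_rot: [-179.6, 0.4, 82.2]
contact_force: [-0.9, -1.7, 1.1]
opening: 0.998
gripper_force: 0.0
```

Emit:
play_rows(series=[1,0,0,-0.3,0,1,0,0,-0.6,0,1,0,0,-0.82,0,1,0,0,-0.82,0,0,0,0,-0.82,0,0,0,0,-0.82,0,0,0,0,-0.82,0,0,0,0,-0.82,0,0,0,0,-0.82,0,0,0,0,-0.82,0])

```text
time_s: 4.95
eef_pos: [0.4981, 0.2557, 0.0617]
ee_rot: [179.8, -0.0, 82.5]
contact_force: [-0.1, -2.0, 9.8]
opening: 0.567
gripper_force: 60.6
```

Emit:
play_rows(series=[0,0,0,0.15,0,0,0,0,0.4,0,0,0,0,0.7,0,0,0,0,0.7,0,0,0,0,0.7,0,0,0,0,0.7,0])

```text
time_s: 5.55
eef_pos: [0.4963, 0.255, 0.1289]
ee_rot: [-180.0, 0.0, 82.5]
contact_force: [-0.0, -0.3, -1.6]
opening: 0.563
gripper_force: 62.7
```

Emit:
play_rows(series=[0,0,-0.3,0,0,0,-0.03,-0.6,0,0,0,-0.03,-0.9,0,0,0,-0.03,-0.9,0,0])

```text
time_s: 5.95
eef_pos: [0.4936, 0.1605, 0.128]
ee_rot: [-179.9, 0.2, 82.2]
contact_force: [-0.3, -0.3, -2.3]
opening: 0.565
gripper_force: 62.6
```

Emit:
play_rows(series=[0,0,-0.3,0,0,0,-0.03,-0.6,0,0,0,-0.03,-0.9,0,0,0,-0.03,-0.9,0,0])

```text
time_s: 6.35
eef_pos: [0.4903, 0.0711, 0.1283]
ee_rot: [-179.9, 0.1, 82.2]
contact_force: [0.3, -0.9, -1.0]
opening: 0.562
gripper_force: 62.6
```

Emit:
play_rows(series=[0,0,-0.3,0,0,0,-0.03,-0.6,0,0,0,-0.03,-0.9,0,0,0,-0.03,-0.9,0,0])

```text
time_s: 6.75
eef_pos: [0.4872, -0.0183, 0.1285]
ee_rot: [-179.9, 0.1, 82.2]
contact_force: [-0.2, -0.8, -2.4]
opening: 0.566
gripper_force: 62.6
```

Emit:
play_rows(series=[0,0,-0.3,0,0,0,-0.03,-0.67,0,0,0,-0.03,-0.67,0,0,0,-0.03,-0.67,-0.2,0,0,-0.03,-0.67,-0.4,0,0,-0.03,-0.67,-0.55,0,0,-0.03,-0.67,-0.6,0,0,-0.03,-0.67,-0.6,0,0,-0.03,-0.67,-0.6,0])

```text
time_s: 7.65
eef_pos: [0.4851, -0.0812, 0.0699]
ee_rot: [180.0, -0.0, 82.5]
contact_force: [-0.3, -0.1, -1.4]
opening: 0.564
gripper_force: 62.6
```

Emit:
play_rows(series=[0,0,0,-0.05,0,0,0,0,-0.09,0,0,0,0,-0.11,0,0,0,0,-0.12,0,0,0,0,-0.12,0,0,0,0,-0.12,0])

```text
time_s: 8.25
eef_pos: [0.4847, -0.0816, 0.0574]
ee_rot: [180.0, -0.0, 82.5]
contact_force: [0.3, -0.7, -1.9]
opening: 0.564
gripper_force: 62.6
```

Emit:
play_rows(series=[0,0,0,-0.02,0,0,0,0,-0.04,0,0,0,0,-0.04,0,0,0,0,-0.04,0])

```text
time_s: 8.65
eef_pos: [0.4861, -0.0817, 0.0559]
ee_rot: [179.9, 0.1, 82.5]
contact_force: [-7.7, 0.3, 29.7]
opening: 0.566
gripper_force: 65.6
```

Emit:
play_rows(series=[0,0,0,0.025,0,0,0,0,0.025,0,0.6,0,0,0.025,0,0.75,0,0,0.025,0,1,0,0,0.025,0,1,0,0,0.025,0,1,0,0,0.3,0,1,0,0,0.6,0,1,0,0,0.95,0,1,0,0,0.95,0,1,0,0,0.95,0])

```text
time_s: 9.75
eef_pos: [0.485, -0.0818, 0.1487]
ee_rot: [179.9, 0.0, 82.5]
contact_force: [-0.4, 0.2, -0.1]
opening: 0.997
gripper_force: 0.0
```

```bash
python3 - <<'E'
from h import *
t=cam('top');cv2.imwrite('pics/t2.png',cv2.resize(t['pixels'][180:280,220:420],(800,400),interpolation=cv2.INTER_CUBIC))
E
```

```text
(no output)
```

View pics/t2.png

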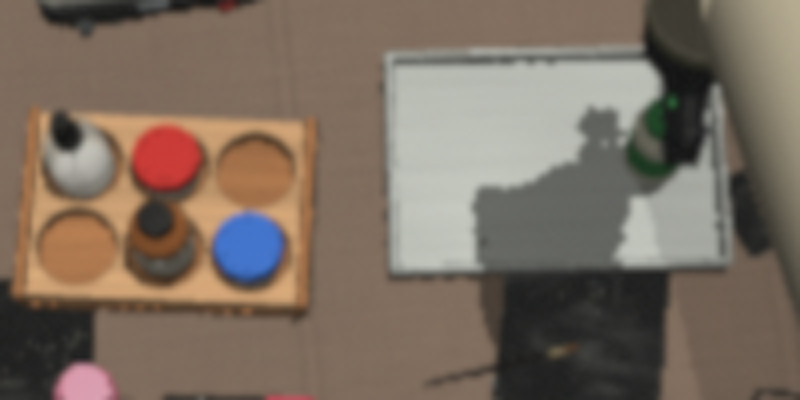

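White bottle stands upright on the right of the tray (crop 655,140), and its well (257,170) is empty. Nothing else moved. Next, the amber bottle.

Emit:
play_rows(series=[1,-0.13,0.98,0,0,1,-0.13,0.98,0,0,1,-0.13,0.98,0,0])

```text
time_s: 10.1
eef_pos: [0.47, 0.0229, 0.1475]
ee_rot: [-179.9, -0.1, 83.0]
contact_force: [-0.3, -1.0, 1.4]
opening: 0.998
gripper_force: 0.0
```

Emit:
play_rows(series=[1,-0.13,0.98,0,0,1,-0.13,0.98,0,0,1,-0.13,0.98,0,0])

```text
time_s: 10.4
eef_pos: [0.4565, 0.121, 0.1477]
ee_rot: [-179.9, -0.1, 83.0]
contact_force: [-0.4, 0.1, 0.8]
opening: 0.998
gripper_force: 0.0
```

Emit:
play_rows(series=[1,-0.13,0.98,0,0,1,-0.13,0.98,0,0,1,-0.13,0.98,0,0])

```text
time_s: 10.7
eef_pos: [0.4426, 0.2194, 0.1478]
ee_rot: [-179.9, -0.2, 83.1]
contact_force: [-0.2, -0.2, -0.3]
opening: 0.998
gripper_force: 0.0
```

Emit:
play_rows(series=[1,-0.12,0.98,0,0,1,-0.12,0.98,0,0,1,-0.12,0.98,0,0,1,-0.12,0.98,0,0,1,-0.12,0.98,0,0])

```text
time_s: 11.2
eef_pos: [0.4336, 0.3093, 0.1473]
ee_rot: [-179.9, 0.1, 82.5]
contact_force: [0.1, -0.8, -0.6]
opening: 0.999
gripper_force: 0.0
```

Emit:
play_rows(series=[1,0.01,0.24,0,0,1,0.01,0.24,-0.2,0,1,0.01,0.24,-0.5,0,1,0.01,0.24,-0.75,0,1,0.01,0.24,-0.88,0,1,0.01,0.24,-0.88,0,0,0.01,0.24,-0.88,0,0,0.01,0.24,-0.88,0,0,0.01,0.24,-0.88,0,0,0.01,0.24,-0.88,0,0,0.01,0.24,-0.88,0,0,0.01,0.24,-0.88,0])

```text
time_s: 12.4
eef_pos: [0.4358, 0.3351, 0.062]
ee_rot: [179.9, -0.1, 82.5]
contact_force: [0.2, -1.2, 7.6]
opening: 0.562
gripper_force: 60.7
```

Emit:
play_rows(series=[0,0,0,0.15,0,0,0,0,0.4,0,0,0,0,0.7,0,0,0,0,0.7,0,0,0,0,0.7,0])

```text
time_s: 12.9
eef_pos: [0.435, 0.3346, 0.1314]
ee_rot: [179.9, -0.0, 82.5]
contact_force: [-0.1, 0.6, -1.3]
opening: 0.563
gripper_force: 62.3
```

Emit:
play_rows(series=[0,0.04,-0.3,0,0,0,0.1,-0.6,0,0,0,0.16,-0.9,0,0,0,0.16,-0.9,0,0])

```text
time_s: 13.3
eef_pos: [0.4516, 0.2394, 0.1291]
ee_rot: [-179.9, 0.2, 82.2]
contact_force: [-0.2, -0.5, -1.8]
opening: 0.56
gripper_force: 62.2
```

Emit:
play_rows(series=[0,0.04,-0.3,0,0,0,0.1,-0.6,0,0,0,0.16,-0.9,0,0,0,0.16,-0.9,0,0])

```text
time_s: 13.7
eef_pos: [0.4672, 0.15, 0.1294]
ee_rot: [-179.9, 0.1, 82.2]
contact_force: [0.5, 0.5, -2.0]
opening: 0.564
gripper_force: 62.2
```

Emit:
play_rows(series=[0,0.04,-0.3,0,0,0,0.1,-0.6,0,0,0,0.16,-0.9,0,0,0,0.16,-0.9,0,0,0,0.16,-0.9,0,0])

```text
time_s: 14.2
eef_pos: [0.4823, 0.0646, 0.1299]
ee_rot: [-179.9, -0.0, 82.5]
contact_force: [-0.4, 0.4, -1.2]
opening: 0.567
gripper_force: 62.2
```

Emit:
play_rows(series=[0,0.08,-0.35,0,0,0,0.08,-0.66,0,0,0,0.08,-0.66,0,0,0,0.08,-0.66,-0.3,0,0,0.08,-0.66,-0.55,0,0,0.08,-0.66,-0.67,0,0,0.08,-0.66,-0.72,0,0,0.08,-0.66,-0.72,0,0,0.08,-0.66,-0.72,0])

```text
time_s: 15.1
eef_pos: [0.4913, -0.0011, 0.0593]
ee_rot: [179.9, -0.0, 82.5]
contact_force: [-0.7, -0.3, -2.0]
opening: 0.565
gripper_force: 62.2
```

Emit:
play_rows(series=[0,0,0,-0.015,0,0,0,0,-0.03,0,0,0,0,-0.03,0,0,0,0,-0.03,0])

```text
time_s: 15.5
eef_pos: [0.4916, -0.0015, 0.0569]
ee_rot: [179.9, 0.0, 82.5]
contact_force: [-3.2, 1.0, 12.8]
opening: 0.569
gripper_force: 62.8
```

Emit:
play_rows(series=[0,0,0,0.01,0,0.6,0,0,0.01,0,0.75,0,0,0.01,0,1,0,0,0.01,0,1,0,0,0.01,0,1,0,0,0.3,0,1,0,0,0.6,0,1,0,0,1,0,1,0,0,1,0,1,0,0,1,0])

```text
time_s: 16.5
eef_pos: [0.491, -0.0018, 0.1558]
ee_rot: [179.9, 0.0, 82.5]
contact_force: [0.8, -0.6, 0.2]
opening: 1.001
gripper_force: 0.0
```

Emit:
play_rows(series=[1,0.05,0.99,0.1,0,1,0.05,0.99,0.1,0,1,0.05,0.99,0.1,0])

```text
time_s: 16.8
eef_pos: [0.4944, 0.1048, 0.1652]
ee_rot: [-180.0, -0.2, 83.0]
contact_force: [-0.5, -0.1, -0.2]
opening: 1.001
gripper_force: 0.0
```

Emit:
play_rows(series=[1,0.05,0.99,0,0,1,0.05,0.99,0,0,1,0.05,0.99,0,0])

```text
time_s: 17.1
eef_pos: [0.4979, 0.2044, 0.1644]
ee_rot: [-179.9, -0.2, 83.1]
contact_force: [-0.8, 0.0, 1.0]
opening: 1.001
gripper_force: 0.0
```

Emit:
play_rows(series=[1,0.05,0.99,0,0,1,0.05,0.99,0,0,1,0.05,0.99,0,0,1,0.05,0.99,0,0,1,0.05,0.99,0,0])

```text
time_s: 17.6
eef_pos: [0.5056, 0.2943, 0.1641]
ee_rot: [-179.9, 0.1, 82.5]
contact_force: [-0.6, -0.1, 0.2]
opening: 1.0
gripper_force: 0.0
```

```bash
python3 - <<'E'
from h import *
t=cam('top');cv2.imwrite('pics/t3.png',cv2.resize(t['pixels'][180:280,220:420],(800,400),interpolation=cv2.INTER_CUBIC))
h=cv2.cvtColor(t['pixels'],cv2.COLOR_BGR2HSV)
# spray head (dark) upper outline
m=(h[...,2]<48).astype(np.uint8);m[:204]=0;m[225:]=0;m[:,:226]=0;m[:,252:]=0
n,l,st,ce=cv2.connectedComponentsWithStats(m)
for i in range(1,n):
    if st[i,4]>8: print(st[i],ce[i],ray(t,ce[i],.129))
print(bot.get_obs()['eef_pos'])
E
```

```text
[234 210   5   7  26] [236.         213.11538462] [0.50977103 0.3964946  0.129     ]
[0.50595087 0.2938026  0.16446313]
```

View pics/t3.png

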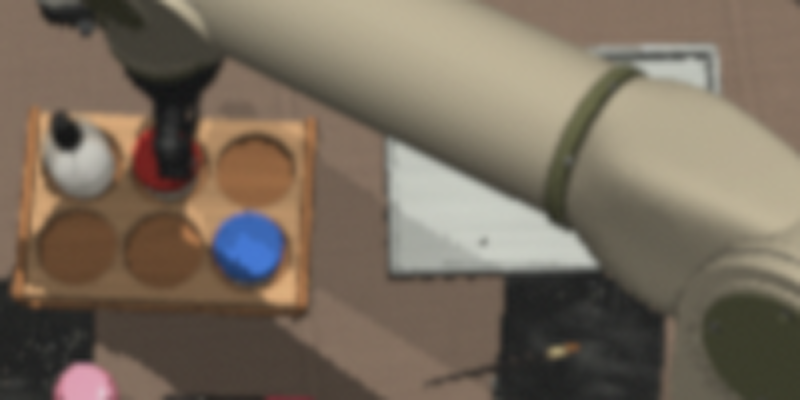

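Emit:
play_rows(series=[1,0.06,1,0,0,1,0.06,1,0,0,1,0.06,1,0,0,1,0.06,1,0,0])

```text
time_s: 18.05
eef_pos: [0.5114, 0.3956, 0.1648]
ee_rot: [-180.0, 0.0, 82.6]
contact_force: [0.7, -0.5, 0.5]
opening: 1.004
gripper_force: 0.0
```

Emit:
play_rows(series=[1,0,0.03,0,0,1,0,0.03,0,0,1,0,0.03,-0.2,0,1,0,0.03,-0.4,0,1,0,0.03,-0.52,0,1,0,0.03,-0.52,0,1,0,0.03,-0.52,0])

```text
time_s: 18.75
eef_pos: [0.5121, 0.3981, 0.114]
ee_rot: [180.0, -0.0, 82.5]
contact_force: [0.2, 0.0, -0.2]
opening: 1.002
gripper_force: 0.0
```

Emit:
play_rows(series=[0.6,0,0,0,0,0.6,0,0,0,0,0.4,0,0,0,0,0.4,0,0,0,0,0,0,0,0,0,0,0,0,0,0,0,0,0,0,0,0,0,0,0,0,0,0,0,0,0,0,0,0,0,0])

```text
time_s: 19.75
eef_pos: [0.5116, 0.3985, 0.1133]
ee_rot: [180.0, -0.0, 82.5]
contact_force: [-0.1, -0.7, -1.3]
opening: 0.21
gripper_force: 58.4
```

Emit:
play_rows(series=[0,0,0,0.15,0,0,0,0,0.4,0,0,0,0,0.7,0,0,0,0,0.75,0,0,0,0,0.75,0])

```text
time_s: 20.25
eef_pos: [0.5119, 0.3989, 0.19]
ee_rot: [179.9, -0.1, 82.5]
contact_force: [-0.1, 0.0, -1.0]
opening: 0.209
gripper_force: 58.6
```

```bash
python3 - <<'E'
from h import *
s=cam('scene');cv2.imwrite('pics/s3.png',cv2.resize(s['pixels'][130:280,200:400],(800,600),interpolation=cv2.INTER_CUBIC))
E
```

```text
(no output)
```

View pics/s3.png

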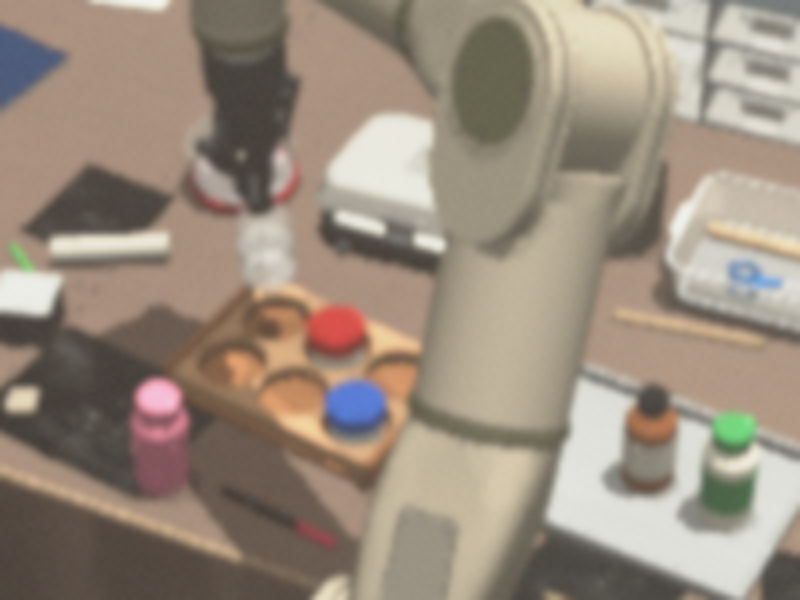

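The spray bottle hangs upright under the gripper (265,240). The amber (650,440) and white (730,470) bottles stand upright on the tray. Now I carry the spray bottle over.

Emit:
play_rows(series=[0,0,-0.25,0,0,0,-0.02,-0.5,0,0,0,-0.04,-0.75,0,0,0,-0.05,-0.9,0,0,0,-0.05,-0.9,0,0])

```text
time_s: 20.8
eef_pos: [0.5071, 0.3054, 0.187]
ee_rot: [-180.0, 0.2, 82.3]
contact_force: [0.7, -0.1, -1.3]
opening: 0.211
gripper_force: 58.7
```

Emit:
play_rows(series=[0,0,-0.25,0,0,0,-0.02,-0.5,0,0,0,-0.04,-0.75,0,0,0,-0.05,-0.9,0,0,0,-0.05,-0.9,0,0])

```text
time_s: 21.3
eef_pos: [0.5018, 0.2166, 0.1876]
ee_rot: [-180.0, 0.1, 82.4]
contact_force: [0.6, 1.2, -2.2]
opening: 0.212
gripper_force: 58.8
```

Emit:
play_rows(series=[0,0,-0.25,0,0,0,-0.02,-0.5,0,0,0,-0.04,-0.75,0,0,0,-0.05,-0.9,0,0,0,-0.05,-0.9,0,0])

```text
time_s: 21.8
eef_pos: [0.4968, 0.1274, 0.1879]
ee_rot: [-180.0, 0.0, 82.4]
contact_force: [0.4, 1.0, -0.7]
opening: 0.211
gripper_force: 58.8
```

Emit:
play_rows(series=[0,-0.01,-0.25,0,0,0,-0.01,-0.48,0,0,0,-0.01,-0.48,0,0,0,-0.01,-0.48,-0.3,0,0,-0.01,-0.48,-0.55,0,0,-0.01,-0.48,-0.7,0,0,-0.01,-0.48,-0.75,0,0,-0.01,-0.48,-0.75,0,0,-0.01,-0.48,-0.75,0,0,-0.01,-0.48,-0.75,0])

```text
time_s: 22.8
eef_pos: [0.4963, 0.0807, 0.1143]
ee_rot: [179.9, -0.0, 82.5]
contact_force: [0.2, 0.2, -1.4]
opening: 0.209
gripper_force: 58.7
```

Emit:
play_rows(series=[0,0,0,-0.02,0,0,0,0,-0.04,0,0,0,0,-0.05,0,0,0,0,-0.05,0,0,0,0,-0.05,0])

```text
time_s: 23.3
eef_pos: [0.4956, 0.0804, 0.1083]
ee_rot: [-180.0, -0.0, 82.5]
contact_force: [0.5, 0.1, -2.0]
opening: 0.208
gripper_force: 59.0
```

Emit:
play_rows(series=[0,0,0,-0.01,0,0,0,0,-0.01,0,0,0,0,-0.01,0])

```text
time_s: 23.6
eef_pos: [0.4962, 0.0808, 0.1081]
ee_rot: [179.9, -0.0, 82.5]
contact_force: [-1.0, 0.0, 6.3]
opening: 0.207
gripper_force: 59.0
```

Emit:
play_rows(series=[0.3,0,0,0.005,0,0.3,0,0,0.005,0,0.5,0,0,0.005,0,0.7,0,0,0.005,0,1,0,0,0.005,0,1,0,0,0.005,0,1,0,0,0.3,0,1,0,0,0.6,0,1,0,0,0.6,0])

```text
time_s: 24.5
eef_pos: [0.4975, 0.0811, 0.1707]
ee_rot: [179.7, -0.0, 82.5]
contact_force: [0.2, 0.6, 0.3]
opening: 1.0
gripper_force: 0.0
```

Emit:
play_rows(series=[1,0.04,0.98,0,0,1,0.04,0.98,0,0,1,0.04,0.98,0,0])

```text
time_s: 24.8
eef_pos: [0.4977, 0.1861, 0.1675]
ee_rot: [-180.0, -0.2, 83.1]
contact_force: [-0.7, -0.0, -0.3]
opening: 0.998
gripper_force: 0.0
```

Emit:
play_rows(series=[1,0.04,0.9,0,0,1,0.04,0.9,0,0,1,0.04,0.9,0,0,1,0.04,0.9,0,0,1,0.04,0.9,0,0])

```text
time_s: 25.3
eef_pos: [0.5038, 0.2673, 0.1668]
ee_rot: [-180.0, 0.1, 82.5]
contact_force: [-0.7, -0.4, 0.5]
opening: 1.004
gripper_force: 0.0
```

```bash
python3 - <<'E'
from h import *
s=cam('scene');t=cam('top')
cv2.imwrite('pics/s4.png',np.hstack([cv2.resize(s['pixels'][150:280,240:440],(400,260)),cv2.resize(t['pixels'][180:280,220:420],(400,260))]))
h=cv2.cvtColor(t['pixels'],cv2.COLOR_BGR2HSV)
m=cv2.inRange(h,(0,170,60),(6,255,255))|cv2.inRange(h,(172,170,60),(180,255,255));m[:205]=0;m[235:]=0;m[:,:245]=0;m[:,275:]=0
x,y,w,hh=cv2.boundingRect(m);print(x,y,w,hh,ray(t,(x+w/2-.5,y+hh/2-.5),.049))
E
```

```text
254 212 14 15 [0.50944819 0.32634616 0.049     ]
```

View pics/s4.png

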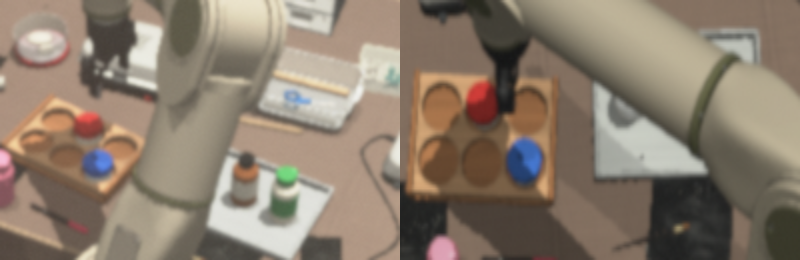

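Left half: amber and white stand on the tray. Right half: the spray body is on the left of the tray, and the red pot is free in the back middle well. Now I take the pot.

Emit:
play_rows(series=[1,0.03,0.57,0,0,1,0.03,0.57,0,0,1,0.03,0.57,-0.4,0,1,0.03,0.57,-0.8,0,1,0.03,0.57,-1,0,1,0.03,0.57,-1,0,1,0.03,0.57,-1,0])

```text
time_s: 26.1
eef_pos: [0.5071, 0.3251, 0.0681]
ee_rot: [180.0, -0.0, 82.5]
contact_force: [0.3, 0.3, -0.1]
opening: 1.002
gripper_force: 0.0
```

Emit:
play_rows(series=[1,0,0,-0.2,0,1,0,0,-0.37,0,1,0,0,-0.37,0,1,0,0,-0.37,0])

```text
time_s: 26.5
eef_pos: [0.5068, 0.3255, 0.031]
ee_rot: [180.0, -0.0, 82.5]
contact_force: [0.2, -0.6, 0.5]
opening: 0.998
gripper_force: 0.0
```

Emit:
play_rows(series=[0,0,0,0,0,0,0,0,0,0,0,0,0,0,0,0,0,0,0,0,0,0,0,0,0,0,0,0,0,0])

```text
time_s: 27.1
eef_pos: [0.5075, 0.3259, 0.0318]
ee_rot: [179.9, -0.1, 82.5]
contact_force: [-0.9, -2.1, 7.5]
opening: 0.632
gripper_force: 62.5
```

Emit:
play_rows(series=[0,0,0,0.15,0,0,0,0,0.4,0,0,0,0,0.7,0,0,0,0,0.95,0,0,0,0,0.95,0])

```text
time_s: 27.6
eef_pos: [0.5078, 0.327, 0.1299]
ee_rot: [179.7, -0.2, 82.5]
contact_force: [0.6, 0.7, -2.2]
opening: 0.632
gripper_force: 63.5
```

Emit:
play_rows(series=[0,0,0,0.3,0,0,0,0,0.65,0,0,0,0,0.65,0,0,0,0,0.65,0])

```text
time_s: 28.0
eef_pos: [0.5066, 0.3254, 0.1906]
ee_rot: [180.0, -0.0, 82.5]
contact_force: [-0.5, 0.7, -2.4]
opening: 0.635
gripper_force: 63.8
```

```bash
python3 - <<'E'
from h import *
s=cam('scene')
cv2.imwrite('pics/s5.png',cv2.resize(s['pixels'][130:280,230:480],(800,480),interpolation=cv2.INTER_CUBIC))
E
```

View pics/s5.png

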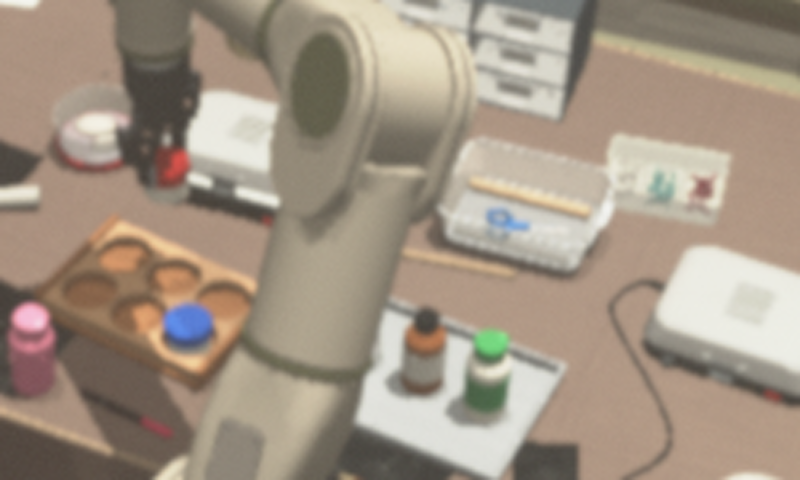

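The pot hangs level by its lid (170,165), well clear of the rack. Now I carry it over the tray to the saucer.

Emit:
play_rows(series=[0,0,-0.25,0,0,0,-0.02,-0.6,0,0,0,-0.04,-0.95,0,0,0,-0.05,-0.95,0,0])

```text
time_s: 28.45
eef_pos: [0.5022, 0.2243, 0.1883]
ee_rot: [-179.9, 0.3, 82.1]
contact_force: [0.4, 0.5, -2.1]
opening: 0.633
gripper_force: 63.8
```

Emit:
play_rows(series=[0,0,-0.3,0,0,0,-0.02,-0.65,0,0,0,-0.04,-0.95,0,0,0,-0.05,-0.95,0,0])

```text
time_s: 28.85
eef_pos: [0.4965, 0.1306, 0.1888]
ee_rot: [-179.9, 0.2, 82.2]
contact_force: [1.1, 0.7, -1.6]
opening: 0.629
gripper_force: 63.8
```

Emit:
play_rows(series=[0,0,-0.3,0,0,0,-0.02,-0.65,0,0,0,-0.04,-0.95,0,0,0,-0.05,-0.95,0,0])

```text
time_s: 29.25
eef_pos: [0.4912, 0.0365, 0.1892]
ee_rot: [-179.9, 0.1, 82.2]
contact_force: [0.7, 0.6, -2.1]
opening: 0.628
gripper_force: 63.8
```

Emit:
play_rows(series=[0,0,-0.3,0,0,0,-0.02,-0.65,0,0,0,-0.04,-0.95,0,0,0,-0.05,-0.95,0,0])

```text
time_s: 29.65
eef_pos: [0.486, -0.058, 0.1893]
ee_rot: [-179.9, 0.0, 82.2]
contact_force: [-0.8, -0.5, -2.3]
opening: 0.631
gripper_force: 63.8
```

Emit:
play_rows(series=[0,0,-0.3,0,0,0,-0.02,-0.65,0,0,0,-0.04,-0.95,0,0,0,-0.05,-0.95,0,0])

```text
time_s: 30.05
eef_pos: [0.481, -0.1526, 0.1893]
ee_rot: [-179.9, -0.0, 82.2]
contact_force: [-0.6, 0.8, -2.0]
opening: 0.632
gripper_force: 63.8
```

Emit:
play_rows(series=[0,0,-0.3,0,0,0,-0.02,-0.65,0,0,0,-0.04,-0.95,0,0,0,-0.05,-0.95,0,0])

```text
time_s: 30.45
eef_pos: [0.476, -0.2474, 0.1892]
ee_rot: [-179.9, -0.0, 82.3]
contact_force: [-0.7, 0.2, -3.3]
opening: 0.632
gripper_force: 63.8
```

Emit:
play_rows(series=[0,0,-0.3,0,0,0,-0.02,-0.65,0,0,0,-0.04,-0.95,0,0,0,-0.05,-0.95,0,0,0,-0.05,-0.95,0,0])

```text
time_s: 30.95
eef_pos: [0.4723, -0.3378, 0.1896]
ee_rot: [-180.0, -0.1, 82.6]
contact_force: [-0.4, 1.2, -1.5]
opening: 0.636
gripper_force: 63.8
```

```bash
python3 - <<'E'
from h import *
t=cam('top');s=cam('scene')
for c,b in((s,(430,260,500,320)),(t,(440,190,510,250))):
    x0,y0,x1,y1=b;h=cv2.cvtColor(c['pixels'],cv2.COLOR_BGR2HSV);m=np.zeros(h.shape[:2],np.uint8)
    m[y0:y1,x0:x1]=cv2.inRange(h,(0,0,150),(180,45,255))[y0:y1,x0:x1]
    cs,_=cv2.findContours(m,0,1);k=max(cs,key=cv2.contourArea);W=np.array([ray(c,p[0],.012)[:2] for p in k],np.float32)
    print(cv2.boundingRect(k),cv2.minEnclosingCircle(W))
cv2.imwrite('pics/s6.png',np.hstack([cv2.resize(s['pixels'][220:330,400:520],(400,367)),cv2.resize(t['pixels'][170:280,430:550],(400,367))]))
E
```

```text
(451, 278, 31, 25) ((0.4638395309448242, -0.40590688586235046), 0.053981516510248184)
(462, 207, 25, 23) ((0.45849424600601196, -0.397416889667511), 0.048593565821647644)
```

View pics/s6.png

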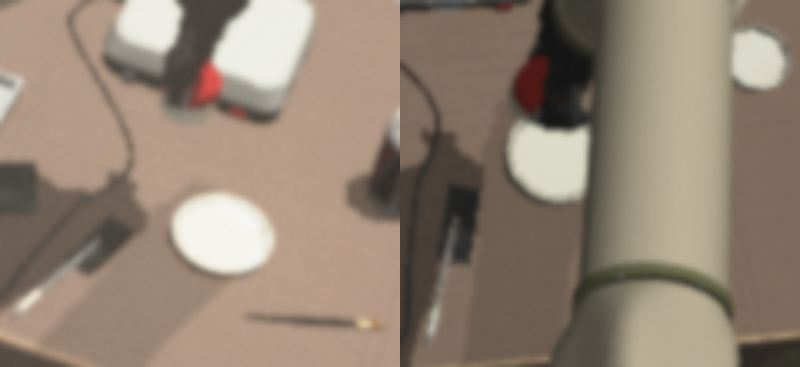

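The saucer (left crop 222,233) is clear. Both views put it at (0.4637, -0.405), so I lower the pot there.

Emit:
play_rows(series=[0,-0.04,-0.35,0,0,0,-0.085,-0.67,0,0,0,-0.085,-0.67,0,0,0,-0.085,-0.67,-0.3,0,0,-0.085,-0.67,-0.6,0,0,-0.085,-0.67,-0.9,0,0,-0.085,-0.67,-1,0,0,-0.085,-0.67,-1,0])

```text
time_s: 31.85
eef_pos: [0.4631, -0.4049, 0.0894]
ee_rot: [-179.9, -0.1, 82.6]
contact_force: [-0.2, -0.2, -0.9]
opening: 0.636
gripper_force: 63.9
```

Emit:
play_rows(series=[0,0,0,-0.2,0,0,0,0,-0.4,0,0,0,0,-0.54,0,0,0,0,-0.56,0,0,0,0,-0.56,0,0,0,0,-0.56,0])

```text
time_s: 32.45
eef_pos: [0.4639, -0.4069, 0.0357]
ee_rot: [179.9, 0.0, 82.5]
contact_force: [0.5, -0.9, -1.9]
opening: 0.631
gripper_force: 63.9
```

Emit:
play_rows(series=[0,0,0.01,-0.03,0,0,0,0.01,-0.05,0,0,0,0.01,-0.06,0,0,0,0.01,-0.06,0,0,0,0.01,-0.06,0])

```text
time_s: 32.95
eef_pos: [0.4631, -0.4056, 0.0283]
ee_rot: [180.0, -0.0, 82.5]
contact_force: [-0.6, -0.3, -1.2]
opening: 0.631
gripper_force: 63.9
```

Emit:
play_rows(series=[0,0,0,-0.01,0,0,0,0,-0.01,0,0,0,0,-0.01,0])

```text
time_s: 33.25
eef_pos: [0.4633, -0.4057, 0.0278]
ee_rot: [180.0, 0.0, 82.5]
contact_force: [-1.4, 1.4, 5.0]
opening: 0.632
gripper_force: 64.4
```

Emit:
play_rows(series=[0.67,0,0,0.005,0,0.75,0,0,0.005,0,1,0,0,0.005,0,1,0,0,0.005,0,1,0,0,0.005,0,1,0,0,0.3,0,1,0,0,0.7,0,1,0,0,1,0,1,0,0,1,0])

```text
time_s: 34.15
eef_pos: [0.4653, -0.4068, 0.132]
ee_rot: [179.7, 0.2, 82.5]
contact_force: [-0.1, 0.2, 0.3]
opening: 1.002
gripper_force: 0.0
```

Emit:
play_rows(series=[1,0,0.9,0.55,0,1,0,0.9,0.55,0,1,0,0.9,0.55,0,1,0,0.9,0.55,0])

```text
time_s: 34.55
eef_pos: [0.4636, -0.3146, 0.183]
ee_rot: [179.9, 0.1, 82.6]
contact_force: [0.2, -0.9, -0.5]
opening: 0.999
gripper_force: 0.0
```

Emit:
play_rows(series=[1,0.08,0.98,0,0,1,0.08,0.98,0,0,1,0.08,0.98,0,0,1,0.08,0.98,0,0])

```text
time_s: 34.95
eef_pos: [0.4708, -0.218, 0.1815]
ee_rot: [-179.9, 0.0, 82.5]
contact_force: [0.3, -2.0, 0.4]
opening: 1.002
gripper_force: 0.0
```

```bash
python3 - <<'E'
from h import *
t=cam('top');s=cam('scene')
cv2.imwrite('pics/s7.png',np.hstack([cv2.resize(s['pixels'][200:320,340:500],(400,300)),cv2.resize(t['pixels'][170:275,220:500],(400,150),interpolation=cv2.INTER_AREA) if 0 else cv2.resize(t['pixels'][170:290,350:510],(400,300))]))
for c,b,z in((s,(430,240,500,320),.053),(t,(440,190,510,250),.053)):
    x0,y0,x1,y1=b;h=cv2.cvtColor(c['pixels'],cv2.COLOR_BGR2HSV)
    m=(cv2.inRange(h,(0,150,60),(7,255,255))|cv2.inRange(h,(172,150,60),(180,255,255)))[y0:y1,x0:x1]
    r=cv2.boundingRect(m);cx,cy=x0+r[0]+r[2]/2-.5,y0+r[1]+r[3]/2-.5;print(r,ray(c,(cx,cy),.042))
print(bot.get_obs()['qpos'])
E
```

```text
(32, 38, 14, 13) [ 0.46516289 -0.40713006  0.042     ]
(0, 0, 0, 0) [ 0.5588202  -0.28428349  0.042     ]
[ 66.2890281   14.03721519 -52.08882751 101.23217917  11.70490591
  70.46997098   3.44011597]
```

View pics/s7.png

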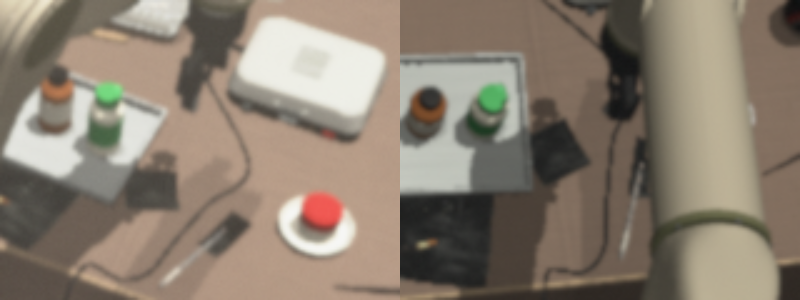

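The pot stands centred in the saucer: (322,212) left crop, measured (0.465, -0.407). Amber and white are still upright on the tray. Now back to the spray bottle.

Emit:
play_rows(series=[1,0.09,1,0,0,1,0.09,1,0,0,1,0.09,1,0,0])

```text
time_s: 35.35
eef_pos: [0.4809, -0.1123, 0.1825]
ee_rot: [180.0, -0.1, 82.9]
contact_force: [0.1, -0.9, 0.6]
opening: 1.003
gripper_force: 0.0
```

Emit:
play_rows(series=[1,0.09,1,0,0,1,0.09,1,0,0,1,0.09,1,0,0])

```text
time_s: 35.65
eef_pos: [0.4896, -0.012, 0.1826]
ee_rot: [180.0, -0.1, 82.9]
contact_force: [-0.5, -0.1, 0.6]
opening: 1.004
gripper_force: 0.0
```

Emit:
play_rows(series=[1,0.07,0.95,0,0,1,0.07,0.95,0,0,1,0.07,0.95,0,0,1,0.07,0.95,0,0,1,0.07,0.95,0,0])

```text
time_s: 36.15
eef_pos: [0.4965, 0.0754, 0.1819]
ee_rot: [-180.0, 0.0, 82.4]
contact_force: [0.8, -0.1, -0.2]
opening: 0.998
gripper_force: 0.0
```

```bash
python3 - <<'E'
from h import *
o=bot.get_obs();print(o['eef_pos'],o['qpos'],o['ee_rot'])
E
```

```text
[0.49654176 0.07540928 0.18190831] [ 42.0587274   14.07335483 -62.15372397 103.26771467  13.16951111
  70.57590124 -31.47462851] [-1.79962784e+02  9.67051048e-03  8.23507906e+01]
```

Emit:
play_rows(series=[1,0,0.055,0,0,1,0,0.055,-0.2,0,1,0,0.055,-0.5,0,1,0,0.055,-0.73,0,1,0,0.055,-0.73,0,1,0,0.055,-0.73,0,1,0,0.055,-0.73,0])

```text
time_s: 36.85
eef_pos: [0.497, 0.0829, 0.1107]
ee_rot: [179.9, -0.0, 82.5]
contact_force: [0.1, 1.3, 0.7]
opening: 0.998
gripper_force: 0.0
```

Emit:
play_rows(series=[0.6,0,0,0,0,0.6,0,0,0,0,0.4,0,0,0,0,0.4,0,0,0,0,0,0,0,0,0,0,0,0,0,0,0,0,0,0,0,0,0,0,0,0,0,0,0,0,0])

```text
time_s: 37.75
eef_pos: [0.4964, 0.083, 0.1095]
ee_rot: [180.0, -0.0, 82.5]
contact_force: [1.2, -0.3, 1.5]
opening: 0.207
gripper_force: 58.7
```

Emit:
play_rows(series=[0,0,0,0.15,0,0,0,0,0.4,0,0,0,0,0.7,0,0,0,0,0.8,0,0,0,0,0.8,0,0,0,0,0.8,0])

```text
time_s: 38.35
eef_pos: [0.4957, 0.0826, 0.1886]
ee_rot: [-180.0, 0.0, 82.5]
contact_force: [-0.2, 0.6, -1.4]
opening: 0.204
gripper_force: 58.7
```

```bash
python3 - <<'E'
from h import *
o=bot.get_obs();print(o['eef_pos'],o['qpos'],o['ee_rot'])
E
```

```text
[0.49565487 0.08256759 0.18863988] [ 41.76900296  13.81473726 -62.70967167 102.71652012  12.95265788
  71.3601823  -31.97856864] [-1.79955350e+02  3.56533883e-02  8.24875507e+01]
```

Emit:
play_rows(series=[0,0,0.25,0,0,0,0.02,0.5,0,0,0,0.04,0.75,0,0,0,0.05,0.9,0,0,0,0.05,0.9,0,0])

```text
time_s: 38.85
eef_pos: [0.4999, 0.1752, 0.1881]
ee_rot: [-179.9, -0.0, 82.7]
contact_force: [-0.4, 0.7, -0.6]
opening: 0.21
gripper_force: 58.7
```

Emit:
play_rows(series=[0,0,0.25,0,0,0,0.02,0.5,0,0,0,0.04,0.75,0,0,0,0.05,0.9,0,0,0,0.05,0.9,0,0])

```text
time_s: 39.35
eef_pos: [0.5052, 0.2641, 0.1883]
ee_rot: [-179.9, -0.0, 82.7]
contact_force: [-0.2, -0.2, -1.8]
opening: 0.211
gripper_force: 58.7
```

```bash
python3 - <<'E'
from h import *
o=bot.get_obs();print(o['eef_pos'],o['qpos'])
E
```

```text
[0.50517455 0.26413652 0.18826376] [ 16.26966072  25.0631538  -61.1233022   93.14705182  22.45061706
  75.34269932 -55.72881555]
```

Emit:
play_rows(series=[0,0,0.25,0,0,0,0.02,0.5,0,0,0,0.04,0.75,0,0,0,0.05,0.9,0,0,0,0.05,0.9,0,0])

```text
time_s: 39.85
eef_pos: [0.5106, 0.3534, 0.1884]
ee_rot: [-179.9, 0.0, 82.6]
contact_force: [-0.9, 0.3, -1.3]
opening: 0.207
gripper_force: 58.7
```

Emit:
play_rows(series=[0,0.01,0.25,0,0,0,0.01,0.45,0,0,0,0.01,0.45,0,0,0,0.01,0.45,0,0,0,0.01,0.45,0,0])

```text
time_s: 40.35
eef_pos: [0.513, 0.3958, 0.189]
ee_rot: [180.0, 0.1, 82.4]
contact_force: [-0.7, 0.5, -0.6]
opening: 0.202
gripper_force: 58.7
```

Emit:
play_rows(series=[0,-0.01,0.03,0,0,0,-0.01,0.03,-0.2,0,0,-0.01,0.03,-0.4,0,0,-0.01,0.03,-0.55,0,0,-0.01,0.03,-0.68,0,0,-0.01,0.03,-0.7,0,0,-0.01,0.03,-0.7,0,0,-0.01,0.03,-0.7,0])

```text
time_s: 41.15
eef_pos: [0.5114, 0.4012, 0.1202]
ee_rot: [180.0, -0.0, 82.5]
contact_force: [1.3, -0.9, -1.1]
opening: 0.206
gripper_force: 58.8
```

Emit:
play_rows(series=[0,0,0,-0.03,0,0,0,0,-0.05,0,0,0,0,-0.05,0,0,0,0,-0.05,0])

```text
time_s: 41.55
eef_pos: [0.5114, 0.401, 0.1146]
ee_rot: [180.0, -0.0, 82.5]
contact_force: [1.4, -0.4, 1.0]
opening: 0.209
gripper_force: 59.0
```

Emit:
play_rows(series=[0,0,0,-0.01,0,0,0,0,-0.01,0,0,0,0,-0.01,0])

```text
time_s: 41.85
eef_pos: [0.5115, 0.4014, 0.1145]
ee_rot: [179.9, -0.1, 82.5]
contact_force: [0.8, 0.2, 6.4]
opening: 0.21
gripper_force: 59.7
```

Emit:
play_rows(series=[0.3,0,0,0.005,0,0.3,0,0,0.005,0,0.5,0,0,0.005,0,0.7,0,0,0.005,0,1,0,0,0.005,0,1,0,0,0.005,0,1,0,0,0.3,0,1,0,0,0.6,0,1,0,0,0.6,0])

```text
time_s: 42.75
eef_pos: [0.512, 0.4026, 0.1776]
ee_rot: [179.8, -0.3, 82.5]
contact_force: [-0.0, 0.5, 0.8]
opening: 0.995
gripper_force: 0.0
```

Emit:
play_rows(series=[1,-0.05,-1,0,0,1,-0.05,-1,0,0,1,-0.05,-1,0,0])

```text
time_s: 43.05
eef_pos: [0.5088, 0.2923, 0.1721]
ee_rot: [180.0, 0.3, 81.9]
contact_force: [1.7, -0.7, -0.8]
opening: 1.002
gripper_force: 0.0
```

Emit:
play_rows(series=[1,-0.05,-1,0,0,1,-0.05,-1,0,0,1,-0.05,-1,0,0])

```text
time_s: 43.35
eef_pos: [0.5029, 0.1919, 0.1722]
ee_rot: [180.0, 0.3, 81.8]
contact_force: [0.8, -0.6, -0.6]
opening: 1.0
gripper_force: 0.0
```

Emit:
play_rows(series=[1,-0.05,-1,0,0,1,-0.05,-1,0,0,1,-0.05,-1,0,0])

```text
time_s: 43.65
eef_pos: [0.4968, 0.0922, 0.1724]
ee_rot: [-180.0, 0.2, 81.8]
contact_force: [0.2, -0.0, 0.5]
opening: 1.0
gripper_force: 0.0
```

Emit:
play_rows(series=[1,-0.05,-1,0,0,1,-0.05,-1,0,0,1,-0.05,-1,0,0,1,-0.05,-1,0,0,1,-0.05,-1,0,0])

```text
time_s: 44.15
eef_pos: [0.4911, 0.002, 0.1734]
ee_rot: [180.0, -0.0, 82.6]
contact_force: [0.3, 0.8, 0.6]
opening: 0.997
gripper_force: 0.0
```

```bash
python3 - <<'E'
from h import *
t=cam('top');s=cam('scene')
cv2.imwrite('pics/s8.png',np.hstack([cv2.resize(s['pixels'][150:270,230:390],(400,300)),cv2.resize(t['pixels'][180:285,220:360],(400,300))]))
print(bot.get_obs()['qpos'])
E
```

```text
[ 52.16428447  12.90941842 -63.23145948 105.38836856  12.30690268
  69.14766262 -22.25955258]
```

View pics/s8.png

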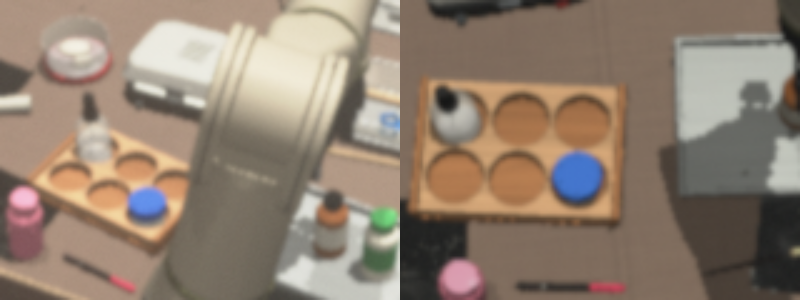

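The spray bottle is back upright in its well (right crop 455,115). Next, the amber bottle.

Emit:
play_rows(series=[1,0,-0.025,-0.3,0,1,0,-0.025,-0.6,0,1,0,-0.025,-0.9,0,1,0,-0.025,-1,0,1,0,-0.025,-1,0])

```text
time_s: 44.75
eef_pos: [0.4905, -0.0004, 0.0726]
ee_rot: [-179.9, -0.0, 82.6]
contact_force: [-0.5, -0.2, -0.1]
opening: 0.995
gripper_force: 0.0
```

Emit:
play_rows(series=[1,0,0,-0.14,0,1,0,0,-0.14,0,1,0,0,-0.14,0,0,0,0,-0.14,0,0,0,0,-0.14,0,0,0,0,-0.14,0,0,0,0,-0.14,0,0,0,0,-0.14,0,0,0,0,-0.14,0])

```text
time_s: 45.65
eef_pos: [0.4918, -0.0016, 0.0602]
ee_rot: [179.9, 0.0, 82.5]
contact_force: [-1.4, -0.1, 6.2]
opening: 0.564
gripper_force: 60.4
```

Emit:
play_rows(series=[0,0,0,0.15,0,0,0,0,0.4,0,0,0,0,0.75,0,0,0,0,0.75,0,0,0,0,0.75,0])

```text
time_s: 46.15
eef_pos: [0.4914, -0.0019, 0.1352]
ee_rot: [179.9, 0.0, 82.5]
contact_force: [-0.5, -1.5, -3.0]
opening: 0.56
gripper_force: 62.6
```

Emit:
play_rows(series=[0,-0.04,0.3,0,0,0,-0.1,0.6,0,0,0,-0.16,0.9,0,0,0,-0.16,0.9,0,0])

```text
time_s: 46.55
eef_pos: [0.4733, 0.0926, 0.1337]
ee_rot: [-179.9, -0.1, 82.9]
contact_force: [0.3, -0.2, -2.3]
opening: 0.566
gripper_force: 62.6
```

Emit:
play_rows(series=[0,-0.04,0.3,0,0,0,-0.1,0.6,0,0,0,-0.16,0.9,0,0,0,-0.16,0.9,0,0])

```text
time_s: 46.95
eef_pos: [0.4572, 0.1822, 0.1339]
ee_rot: [-179.9, -0.1, 82.8]
contact_force: [0.0, 0.5, -0.8]
opening: 0.561
gripper_force: 62.6
```

Emit:
play_rows(series=[0,-0.04,0.3,0,0,0,-0.1,0.6,0,0,0,-0.16,0.9,0,0,0,-0.16,0.9,0,0])

```text
time_s: 47.35
eef_pos: [0.4411, 0.2718, 0.1339]
ee_rot: [-179.9, -0.1, 82.8]
contact_force: [0.7, -0.1, -1.9]
opening: 0.56
gripper_force: 62.6
```

Emit:
play_rows(series=[0,-0.04,0.3,0,0,0,-0.08,0.67,0,0,0,-0.08,0.67,0,0,0,-0.08,0.67,0,0,0,-0.08,0.67,0,0])

```text
time_s: 47.85
eef_pos: [0.4356, 0.3338, 0.1336]
ee_rot: [-180.0, 0.1, 82.4]
contact_force: [0.7, 0.0, -2.5]
opening: 0.561
gripper_force: 62.6
```

Down to 0.0653, stopping short first.

Emit:
play_rows(series=[0,0,0,-0.2,0,0,0,0,-0.4,0,0,0,0,-0.55,0,0,0,0,-0.62,0,0,0,0,-0.65,0,0,0,0,-0.65,0,0,0,0,-0.65,0])

```text
time_s: 48.55
eef_pos: [0.4355, 0.3357, 0.07]
ee_rot: [180.0, -0.0, 82.5]
contact_force: [0.0, 0.8, -2.0]
opening: 0.565
gripper_force: 62.6
```

Emit:
play_rows(series=[0,0,0,-0.02,0,0,0,0,-0.04,0,0,0,0,-0.045,0,0,0,0,-0.045,0,0,0,0,-0.045,0])

```text
time_s: 49.05
eef_pos: [0.4354, 0.3357, 0.0653]
ee_rot: [180.0, -0.0, 82.5]
contact_force: [-0.5, -0.9, 4.9]
opening: 0.559
gripper_force: 63.0
```

Emit:
play_rows(series=[0,0,0,-0.01,0,0,0,0,-0.01,0,0,0,0,-0.01,0])

```text
time_s: 49.35
eef_pos: [0.4356, 0.3362, 0.0652]
ee_rot: [179.9, -0.1, 82.5]
contact_force: [-1.9, -2.3, 14.6]
opening: 0.561
gripper_force: 63.8
```

Emit:
play_rows(series=[0,0,0,0.012,0,0.6,0,0,0.012,0,0.75,0,0,0.012,0,1,0,0,0.012,0,1,0,0,0.012,0,1,0,0,0.3,0,1,0,0,0.6,0,1,0,0,1,0,1,0,0,1,0])

```text
time_s: 50.25
eef_pos: [0.4365, 0.3375, 0.1685]
ee_rot: [179.7, -0.3, 82.5]
contact_force: [-0.1, 0.4, 0.2]
opening: 0.999
gripper_force: 0.0
```

Emit:
play_rows(series=[1,0.12,-1,0,0,1,0.12,-1,0,0,1,0.12,-1,0,0])

```text
time_s: 50.55
eef_pos: [0.4497, 0.2269, 0.1625]
ee_rot: [180.0, 0.3, 81.8]
contact_force: [0.4, -0.8, -0.2]
opening: 1.0
gripper_force: 0.0
```

Emit:
play_rows(series=[1,0.12,-1,0,0,1,0.12,-1,0,0,1,0.12,-1,0,0])

```text
time_s: 50.85
eef_pos: [0.4605, 0.1273, 0.1628]
ee_rot: [-180.0, 0.2, 81.9]
contact_force: [0.5, -0.4, -0.4]
opening: 1.002
gripper_force: 0.0
```

Emit:
play_rows(series=[1,0.12,-1,0,0,1,0.12,-1,0,0,1,0.12,-1,0,0])

```text
time_s: 51.15
eef_pos: [0.4716, 0.0283, 0.1631]
ee_rot: [-180.0, 0.1, 81.9]
contact_force: [0.4, 0.3, -0.6]
opening: 0.999
gripper_force: 0.0
```

Emit:
play_rows(series=[1,0.12,-1,0,0,1,0.12,-1,0,0,1,0.12,-1,0,0,1,0.12,-1,0,0,1,0.12,-1,0,0])

```text
time_s: 51.65
eef_pos: [0.483, -0.0632, 0.1636]
ee_rot: [-180.0, -0.0, 82.6]
contact_force: [0.6, 0.4, -0.6]
opening: 0.995
gripper_force: 0.0
```

Emit:
play_rows(series=[1,0.02,-0.175,0,0,1,0.02,-0.175,0,0,1,0.02,-0.175,-0.3,0,1,0.02,-0.175,-0.6,0,1,0.02,-0.175,-0.9,0,1,0.02,-0.175,-1,0,1,0.02,-0.175,-1,0])

```text
time_s: 52.35
eef_pos: [0.4845, -0.0814, 0.0631]
ee_rot: [-179.9, -0.1, 82.6]
contact_force: [0.9, 1.0, -0.2]
opening: 1.0
gripper_force: 0.0
```

Emit:
play_rows(series=[1,0,0,-0.04,0,1,0,0,-0.04,0,0,0,0,-0.04,0,0,0,0,-0.04,0,0,0,0,-0.04,0,0,0,0,-0.04,0,0,0,0,-0.04,0,0,0,0,-0.04,0])

```text
time_s: 53.15
eef_pos: [0.4855, -0.0822, 0.0607]
ee_rot: [180.0, 0.0, 82.5]
contact_force: [-3.4, 0.6, 9.1]
opening: 0.558
gripper_force: 60.9
```

Emit:
play_rows(series=[0,0,0,0.15,0,0,0,0,0.4,0,0,0,0,0.75,0,0,0,0,0.75,0,0,0,0,0.75,0])

```text
time_s: 53.65
eef_pos: [0.4854, -0.0824, 0.1356]
ee_rot: [179.9, 0.1, 82.5]
contact_force: [-0.2, 0.2, -1.7]
opening: 0.565
gripper_force: 62.9
```

Emit:
play_rows(series=[0,0.01,0.3,0,0,0,0.02,0.6,0,0,0,0.03,0.9,0,0,0,0.03,0.9,0,0])

```text
time_s: 54.05
eef_pos: [0.4872, 0.0124, 0.1342]
ee_rot: [-179.9, -0.1, 82.9]
contact_force: [-0.1, -0.3, -1.7]
opening: 0.559
gripper_force: 62.8
```

Emit:
play_rows(series=[0,0.01,0.3,0,0,0,0.02,0.6,0,0,0,0.03,0.9,0,0,0,0.03,0.9,0,0])

```text
time_s: 54.45
eef_pos: [0.49, 0.102, 0.1343]
ee_rot: [-179.9, -0.1, 82.8]
contact_force: [-0.3, -0.4, -1.9]
opening: 0.559
gripper_force: 62.8
```

Emit:
play_rows(series=[0,0.01,0.3,0,0,0,0.02,0.6,0,0,0,0.03,0.9,0,0,0,0.03,0.9,0,0])

```text
time_s: 54.85
eef_pos: [0.4929, 0.1915, 0.1343]
ee_rot: [-179.9, -0.1, 82.8]
contact_force: [-0.5, -0.1, -2.0]
opening: 0.56
gripper_force: 62.8
```

Emit:
play_rows(series=[0,0.01,0.3,0,0,0,0.03,0.67,0,0,0,0.03,0.67,0,0,0,0.03,0.67,0,0,0,0.03,0.67,0,0])

```text
time_s: 55.35
eef_pos: [0.4974, 0.2531, 0.1341]
ee_rot: [-180.0, 0.1, 82.4]
contact_force: [1.0, -1.1, -2.7]
opening: 0.561
gripper_force: 62.8
```

Emit:
play_rows(series=[0,0,0,-0.2,0,0,0,0,-0.4,0,0,0,0,-0.55,0,0,0,0,-0.62,0,0,0,0,-0.65,0,0,0,0,-0.65,0,0,0,0,-0.65,0])

```text
time_s: 56.05
eef_pos: [0.4975, 0.2551, 0.0705]
ee_rot: [179.9, -0.0, 82.5]
contact_force: [-0.0, 0.5, -2.2]
opening: 0.566
gripper_force: 62.8
```

Emit:
play_rows(series=[0,0,0,-0.02,0,0,0,0,-0.04,0,0,0,0,-0.045,0,0,0,0,-0.045,0,0,0,0,-0.045,0])

```text
time_s: 56.55
eef_pos: [0.4974, 0.2551, 0.0658]
ee_rot: [180.0, -0.0, 82.5]
contact_force: [-2.7, -1.4, 4.7]
opening: 0.561
gripper_force: 63.5
```

Emit:
play_rows(series=[0,0,0,0.003,0,0.6,0,0,0.003,0,0.75,0,0,0.003,0,1,0,0,0.003,0,1,0,0,0.003,0,1,0,0,0.3,0,1,0,0,0.6,0,1,0,0,1,0,1,0,0,1,0])

```text
time_s: 57.45
eef_pos: [0.4989, 0.2567, 0.1701]
ee_rot: [179.7, -0.2, 82.5]
contact_force: [-0.3, 0.7, -0.2]
opening: 1.0
gripper_force: 0.0
```

Emit:
play_rows(series=[1,0,-1,0.3,0,1,0,-1,0.3,0,1,0,-1,0.3,0])

```text
time_s: 57.75
eef_pos: [0.499, 0.1477, 0.1957]
ee_rot: [179.9, 0.2, 82.0]
contact_force: [0.4, 0.0, -1.5]
opening: 0.998
gripper_force: 0.0
```

Emit:
play_rows(series=[1,0,-1,0,0,1,0,-1,0,0,1,0,-1,0,0])

```text
time_s: 58.05
eef_pos: [0.4975, 0.0465, 0.1944]
ee_rot: [-180.0, 0.2, 81.9]
contact_force: [0.7, 0.9, 0.0]
opening: 1.001
gripper_force: 0.0
```

Emit:
play_rows(series=[1,0,-1,0,0,1,0,-1,0,0,1,0,-1,0,0,1,0,-1,0,0,1,0,-1,0,0,1,0,-1,0,0])

```text
time_s: 58.65
eef_pos: [0.4972, -0.0435, 0.1953]
ee_rot: [180.0, -0.0, 82.6]
contact_force: [-0.4, 0.5, 0.5]
opening: 1.003
gripper_force: 0.0
```

```bash
python3 - <<'E'
from h import *
t=cam('top');s=cam('scene')
cv2.imwrite('pics/s9.png',np.hstack([cv2.resize(s['pixels'][150:270,230:390],(400,300)),cv2.resize(t['pixels'][180:285,220:360],(400,300))]))
old=cv2.imread('pics/top0.png')
for im in(old,t['pixels']):
    h=cv2.cvtColor(im,cv2.COLOR_BGR2HSV)
    for k,r,z in(('blue',((105,150,80),(125,255,255)),.053),('green',((45,100,40),(85,255,255)),.121),('dark',((0,0,0),(180,255,48)),.119)):
        m=np.zeros(h.shape[:2],np.uint8);m[203:252,228:300]=cv2.inRange(h,*r)[203:252,228:300]
        n,l,st,ce=cv2.connectedComponentsWithStats(m)
        print(k,[ray(t,ce[i],z)[:2].round(4).tolist() for i in range(1,n) if st[i,4]>15])
h=cv2.cvtColor(t['pixels'],cv2.COLOR_BGR2HSV)
m=(cv2.inRange(h,(0,150,60),(7,255,255))|cv2.inRange(h,(172,150,60),(180,255,255)));m[:,:455]=0;m[:,500:]=0;m[:195]=0;m[240:]=0
M=cv2.moments(m,True);print('pot',M['m00'],M['m00'] and ray(t,(M['m10']/M['m00'],M['m01']/M['m00']),.047))
print(bot.get_obs()['eef_pos'])
E
```

```text
blue [[0.4241, 0.2629]]
green [[0.4966, 0.2535]]
dark [[0.5137, 0.3979], [0.4345, 0.3336]]
blue [[0.4242, 0.2626]]
green [[0.4941, 0.2534], [0.4521, 0.2501]]
dark [[0.5083, 0.3981], [0.4321, 0.3357]]
pot 189.0 [ 0.45993693 -0.40308644  0.047     ]
[ 0.4971885  -0.04388726  0.19533658]
```

View pics/s9.png

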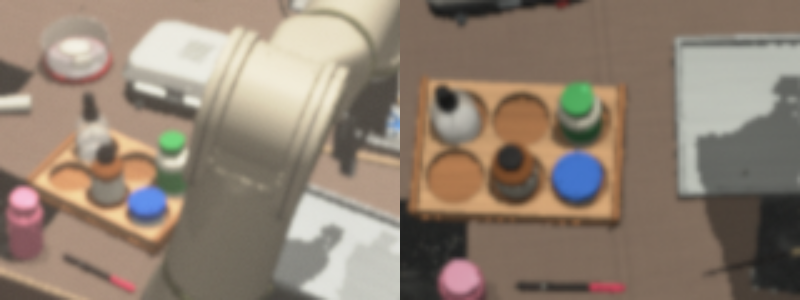

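All three bottles stand upright in their own wells: spray (455,115), white (578,110), amber (515,170) in the right crop. All are within about 6 mm of where they started. The blue pot hasn't moved, and the red pot is in the saucer. Handing in.

```bash
python3 -c "
from plant import bot
print(bot.finish_job())"
```

```text
the job is handed in; nothing more can be done
None
```

The job is handed in: the red-lidded pot stands in the saucer, all three bottles are upright in their own wells within about 6 mm of their starts, and the blue-lidded pot has not moved; no verdict came back.

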